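# Index the strap slide and lock it with the ball-lock pin

## Task

Bring the strap slide under the bracket in which the ball-lock pin stands: lift its spring knob, slide the carriage one notch towards the pin and let the knob drop into the notch. Then press the pin's thumb button in and, holding it in, push the pin fully home through bracket and carriage, and let go so that the button springs back out and the pin is locked. Leave the small things lying round the slide where they are.

Things in the scene. Friction and masses are not known exactly. Their poses are not given: they have to be found in the camera images.
- slide_base: Fixed steel slide base, 145 x 230 x 8 mm plate lying on the worktop with two rails and a notched aluminium strip at its front. Origin: on the worktop, midway between the two lock brackets, directly below the carriage's hole when the carriage joint reads 0. Its y axis is the slide direction, its +x points to the bracket posts (away from the robot, turned by the yaw), z up. Its notches are at -30, 0 and +30 mm along y.
- carriage (a joint): Position in m of the aluminium carriage (70 x 130 mm deck, top face at height 39 mm, carrying a bus strap) along the base's +y: starts in the middle notch (0), the other notches are at +0.030 and -0.030; end stops at +-0.034. Friction about 1 N. The knob's plunger keeps it from leaving a notch; play in the notch about 1 mm.
- carriage_hole (a point): Centre of the mouth of the carriage's 14 mm through hole, on top of the deck, height 39 mm. Must come under the pin.
- knob_top (a point): Centre of the top face of the black grooved index knob on the front of the carriage: upright cylinder 26 mm across, grip height 18 mm (from 57 to 75 mm above the worktop when engaged), free all round; 60 mm in front of the carriage's hole (base -x).
- index_knob (a joint): How far in m the index knob is pulled up: 0 = plunger fully in its notch, 0.009 and more = plunger clear of the strip, 0.012 = upper stop. A spring pulls it down with about 4 to 8 N. With the knob let go within 4 mm of a notch, the round-nosed plunger finds its way in; otherwise it rides on the strip and drops in once the carriage is slid on over the notch.
- pin_bracket: The fixed dark steel bracket that holds the pin: arm 30 mm wide, 12 mm thick, top at height 54 mm, reaching forward over the carriage from a post at its rear. Origin on the worktop directly below the axis of its bore and of the pin; 30 mm to one side (base +y or -y, which side varies) of the base's origin.
- spare_bracket: The same bracket, but with an empty bore, 30 mm to the other side of the base's origin. Not used.
- button_top (a point): Centre of the top of the ball-lock pin's black thumb button (16 mm across, standing 8 mm above the 28 mm steel head). Height 104 mm with the pin parked and button out; 72 mm with the pin home and the button out, 67 mm with it home and the button in.
- lock_pin (a joint): Depth in m of the ball-lock pin, a 12 mm steel pin that can only slide vertically in its bracket: 0 = parked (balls resting on the bracket), 0.0325 = fully home, head on the bracket. Slides with about 2 N friction and does not fall by itself. With the button out the side balls stop it at the bracket's top; with the button in it goes down through the bore, and on through the carriage if the hole is under it (round nose, about 4 mm catch).
- thumb_button (a joint): How far in m the thumb button is pressed into the head: 0 = out (balls out), 0.005 = fully in (balls in). Spring force 3.6 N at the start, 6.6 N fully in. Pressing straight down on the button first sinks it and then pushes the pin.
- hex_key: Black hex key, 35 x 88 x 6 mm, lying beside the slide. Leave alone.
- spanner: Steel ring spanner, 157 x 26 x 8 mm, lying beside the slide. Leave alone.
- terminal_cap: Red terminal cap, 26 mm across, 22 mm high, standing in front of the slide. Leave alone.
- loose_bush: Bronze bush, 22 mm across, 22 mm high, standing behind the slide. Leave alone.

How it is judged:
On the way, in this order (a step that is already met when the one before it is completed fails the run):
1. the carriage's hole is under the pin and the index knob has dropped into that notch (horizontal distance between carriage_hole and pin_bracket below 0.003 m and value of joint index_knob below 0.002 m), for 0.2 s.
2. with its button held in, the pin is pushed down through bracket and carriage (value of joint lock_pin above 0.029 m and value of joint thumb_button above 0.002 m), for 0.05 s.
At the end, for the whole second after the job is handed in: The carriage's hole is within 3 mm of the pin's axis, the index knob is down in its notch (within 2 mm), the pin is home (within 3 mm) through bracket and carriage, and its button is fully out (within 1 mm), so that the balls lock it (all of step 1 and value of joint lock_pin above 0.0295 m and value of joint thumb_button below 0.001 m); the robot touches nothing.
It fails at once if a small thing beside the slide is shifted by more than 25 mm (distance of any of hex_key, spanner, terminal_cap, loose_bush from where it was at the start of the episode above 0.025 m).
It also fails if it takes over 43 s, if anything falls off the work surface, if the arm or the gripper's body presses on something with over 40 N, if the wrist force passes 120 N, or if a joint passes its speed limit or range.

## Robot

A 6-joint arm with a two-finger parallel gripper is mounted at the origin on a cart in front of the work surface, level with it; the furniture and walls round the work are solid. World frame = base frame: x ahead of the robot, y to its left, z up, the work surface at z = 0. Lengths are in m, angles in rad, forces in N, time in s.
With the tool pointing down it reaches from about 0.375 to 0.975 m from the base axis. Payload 3.8 kg.
Tool frame: the origin (TCP) lies between the finger pads; the fingertips stand nose_length ahead of it and the grasp point (between the pads) is the TCP (nose_length is the distance from the TCP to the fingertips, in m); z points along the fingers, y is the line along which they close (so a half turn about z gives the same grasp; the last joint's range is limited). The gripper opens to 85 mm and grips with 20 to 120 N. Pads are 22 mm wide; open, the fingers measure 114 mm over their backs; the gripper's body (76 mm by 85 mm) begins 54 mm behind the grasp point. The pads swing forward as they close: fully open they stand 13 mm farther back than shut.
Start: joints at [-1.299, 0.264, 1.604, -0, 1.274, -0.037], TCP at [0.205, -0.643, 0.25] pointing down, gripper open.
Joint ranges: [-2.63, 2.63], [-0.94, 2.18], [0.31, 2.57], [-1.31, 4.45], [0, 2.66], [-2.55, 2.55]. Speed limits (rad/s): [2.57, 2.57, 3.14, 3.14, 3.14, 3.14].

## Interface

Orientations are given as a 3x3 rotation matrix whose columns are the frame's x, y, z axes.
In Python, from bench import state, grab_frame, get_calibration, hand_in, nose_length gives the robot as it stands. The module is installed in compiled form; this text tells all that it offers.
- The arm moves only by the tool servo_tool, never from a script. Its argument "rows" is a list that holds one entry, the list of rows, each a list of 7 numbers: the shift along the tool's x, y, z in mm, then the turn, a rotation vector about the tool's x, y, z in degrees, then the opening, from -1 (shut) to 1 (fully open), so that 0 is half open. In form: [[[tx, ty, tz, rx, ry, rz, gripper], ...]]. A call has 1 to 12 rows; each row is the pose to reach, as a shift and turn from the pose commanded when the call began, along the tool's axes at that moment; what a row does not reach only later rows make up. A row lasts 1/8 s, in which the tool goes at most 62.5 mm and 10.7 degrees, less where a joint would pass 70% of its speed; a pose out of reach is approached as far as the arm can. A call with a gripper value outside its range is refused whole. The fingers move at their own pace and stop on an object; "newtons" is the grip in N (left out, the last holds). Time passes only in rows, so rows that repeat a pose let the fingers close. It gives the time, the measured TCP pose, the force, the opening and the grip force at its end, in the units of the state.
- state(): the state, without advancing time (a new reading comes with each control period).
- grab_frame(name): name is "side" or "top" or "wrist"; returns (picture, depth): 384x512x3 uint8, blue, green, red; 384x512 float32, m along the optical axis (not along the pixel's ray), 0 where there is no reading.
- get_calibration(name): a dict with "camera_matrix" (3x3 intrinsics, pixels), "R" (3x3) and "t" (3): a world point X has camera coordinates R X + t; the wrist camera has in their place "tool_from_camera" (4x4, takes a point from camera to tool coordinates, whose origin is the TCP and whose axes are the flange's). Camera axes: x right, y down, z forward; pixel columns grow to the right and rows downward; lengths in m; the calibration is good to about 2 mm. A picture is of the moment at which its call begins: read the wrist's pose just before it. get_calibration takes no time and is no camera call.
- hand_in(): hands the job in; it is judged then, once.
The state is a dict: "clock": time; "qpos": joint angles; "dq": joint speeds; "joint_torque": joint torques, N m; "tcp_pos": TCP position; "tool_rot": TCP orientation; "wrist_force": force on the tool from outside, world axes, zero at the start; "wrist_torque": the same for the moment, N m; "opening": finger opening in m; "grip_force": force on a finger pad.
Only numpy, scipy, OpenCV 4.12 (cv2) and the standard library are available. Lean on these libraries where they do the work, as an engineer would, in place of code of your own. Each camera call takes 0.05 s, during which the arm holds its last target. There are 200 camera calls.

## Working session

There is one attempt and no reset: what is moved stays moved. The work goes in short steps, Python scripts to look and compute and a tool call to move; the robot and the scene stay as the last step left them, time stands still between calls to the robot, and variables do not carry over. Pictures are saved under pics/ and viewed, at most 10 in all, crops included, and the job is handed in when it is done.

Besides the shell and the picture viewer there is one more tool, called after "Request:" as name(argument=value, ...), one argument or row to a line, values as JSON. servo_tool: Moves the arm, as the interface text tells. Its arguments: {"type":"object","properties":{"rows":{"type":"array","items":{"type":"array","items":{"type":"array","items":{"type":"number"}}}},"newtons":{"type":"number"}},"required":["rows"]}

```bash
mkdir -p pics; python3 - <<'E'
from bench import *
import cv2,numpy as np
s=state();print(s['clock'],s['tcp_pos'],s['tool_rot'],s['opening'],nose_length if not callable(nose_length) else nose_length())
for n in ['side','top']:
    p,d=grab_frame(n);cv2.imwrite(f'pics/{n}0.png',p);np.save(f'pics/{n}0.npy',d);print(n,get_calibration(n))
print(get_calibration('wrist'))
a=cv2.imread('pics/side0.png');b=cv2.imread('pics/top0.png')
E
```

```text
0.0 [ 0.20495826 -0.64239878  0.24892924] [[ 9.52703139e-01  3.03901940e-01 -5.83157779e-04]
 [ 3.03902480e-01 -9.52700648e-01  2.18105765e-03]
 [ 1.07252857e-04 -2.25512357e-03 -9.99997451e-01]] 0.08548251192695655 0.019
side {'camera_matrix': array([[484.21870831,   0.        , 258.1791502 ],
       [  0.        , 484.21870831, 194.49933306],
       [  0.        ,   0.        ,   1.        ]]), 'R': array([[ 0.93040084, -0.36645077,  0.00825283],
       [-0.14585101, -0.39077703, -0.90885686],
       [ 0.33627632,  0.8443975 , -0.41702649]]), 't': array([-0.58807556,  0.16786617,  0.7606644 ])}
top {'camera_matrix': array([[489.85586496,   0.        , 254.32844032],
       [  0.        , 489.85586496, 199.34770885],
       [  0.        ,   0.        ,   1.        ]]), 'R': array([[ 0.02433093, -0.99955109,  0.01748188],
       [-0.99137374, -0.02637728, -0.12838361],
       [ 0.1287871 , -0.01420739, -0.99157049]]), 't': array([-0.085399  ,  0.61216866,  1.19323276])}
{'camera_matrix': array([[320.3324818 ,   0.        , 253.3396804 ],
       [  0.        , 320.3324818 , 188.45787224],
       [  0.        ,   0.        ,   1.        ]]), 'tool_from_camera': array([[-3.13894448e-06, -9.45448868e-01, -3.25770531e-01,
         8.43092617e-02],
       [ 9.99999714e-01,  2.43266364e-04, -7.15641318e-04,
        -4.79107986e-04],
       [ 7.55851286e-04, -3.25770440e-01,  9.45448597e-01,
        -1.23613595e-01],
       [ 0.00000000e+00,  0.00000000e+00,  0.00000000e+00,
         1.00000000e+00]])}
```

View pics/top0.png

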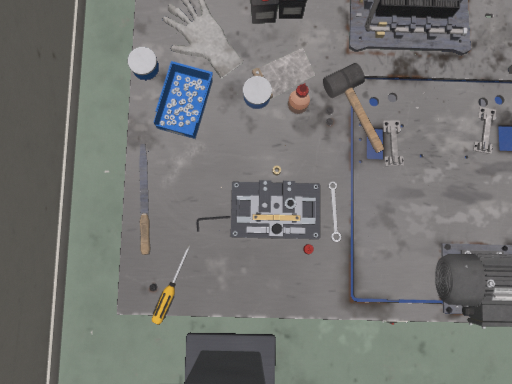

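View pics/side0.png

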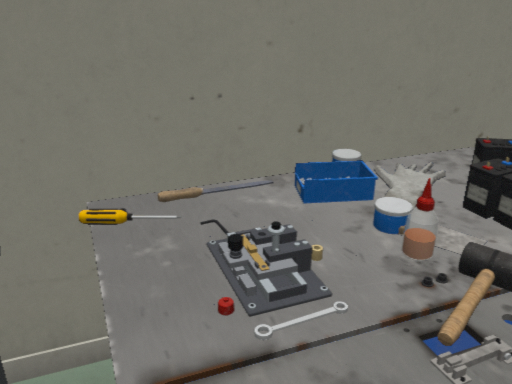

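The top view shows the slide at about (276,210), with the knob near (277,229) and the pin near (290,203), i.e. on the -y side. The side view agrees: knob (235,242), pin (276,230). I'll enlarge both.

```bash
python3 - <<'E'
import cv2,numpy as np
a=cv2.imread('pics/top0.png')[170:250,220:330];b=cv2.imread('pics/side0.png')[205:310,200:335]
A=cv2.resize(a,(770,560),interpolation=cv2.INTER_CUBIC)
cv2.imwrite('pics/topc.png',A)
cv2.imwrite('pics/sidec.png',cv2.resize(b,None,fx=5,fy=5,interpolation=cv2.INTER_CUBIC))
E
```

```text
(no output)
```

View pics/topc.png

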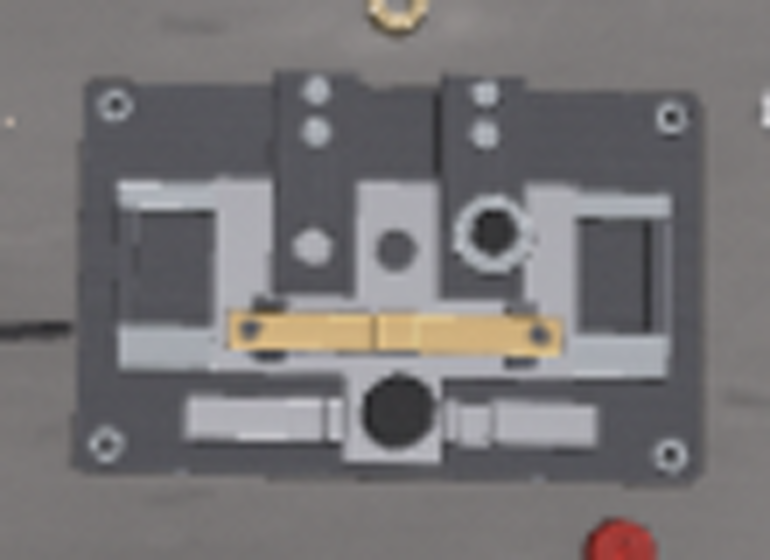

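View pics/sidec.png

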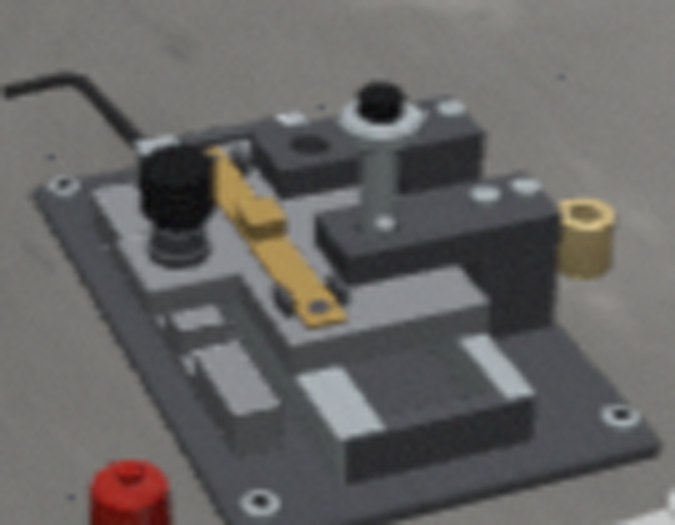

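Top crop: knob (398,410), carriage hole (396,250), button (493,231), corner screws (115,105), (671,117), (106,444), (670,456). Side crop: knob top about (177,158), button top about (380,92).

```bash
cat > h.py <<'E'
from bench import *
import numpy as np
def ray(n,u,v,z,T=None):
    c=get_calibration(n);K=c['camera_matrix'];d=np.linalg.solve(K,[u,v,1.])
    if n=='wrist':
        s=state() if T is None else T;M=c['tool_from_camera'];R=s['tool_rot']
        o=R@M[:3,3]+s['tcp_pos'];d=R@M[:3,:3]@d
    else: o=-c['R'].T@c['t'];d=c['R'].T@d
    return o+d*(z-o[2])/d[2]
E
python3 - <<'E'
from h import *
t=lambda x,y,z:ray('top',220+(x+.5)/7-.5,170+(y+.5)/7-.5,z)
s=lambda x,y,z:ray('side',200+(x+.5)/5-.5,205+(y+.5)/5-.5,z)
k=t(398,410,.075);b=t(493,231,.104);h=t(396,250,.039)
c=[t(*p,.008) for p in [(115,105),(671,117),(106,444),(670,456)]]
print('knob',k,s(177,158,.075));print('btn',b,s(380,92,.104));print('hole',h)
y=(c[0]-c[1])+(c[2]-c[3]);x=c[0]+c[1]-c[2]-c[3]
print(np.degrees(np.arctan2(-y[0],y[1])),np.degrees(np.arctan2(x[1],x[0])),[list(v.round(3)) for v in c])
yaw=np.arctan2(-y[0],y[1]);R=np.array([[np.cos(yaw),-np.sin(yaw)],[np.sin(yaw),np.cos(yaw)]])
for r in (k,b): print((R.T@(r-h)[:2]))
st=state();print(np.degrees(np.arctan2(st['tool_rot'][1,0],st['tool_rot'][0,0])),st['clock'])
E
```

```text
knob [ 0.54052531 -0.12469113  0.075     ] [ 0.54091514 -0.12442489  0.075     ]
btn [ 0.60036623 -0.15421497  0.104     ] [ 0.60051098 -0.15516157  0.104     ]
hole [ 0.60068828 -0.12509757  0.039     ]
0.26934112357419726 0.23770523393212514 [[np.float64(0.656), np.float64(-0.022), np.float64(0.008)], [np.float64(0.657), np.float64(-0.228), np.float64(0.008)], [np.float64(0.53), np.float64(-0.022), np.float64(0.008)], [np.float64(0.531), np.float64(-0.229), np.float64(0.008)]]
[-0.0601604   0.00068925]
[-0.00045893 -0.02911557]
17.69273785373235 0.1
```

Both cameras agree: knob (0.5407,-0.1246), button (0.6005,-0.155), yaw about 0.25°. I'll work out the first move, to above the knob.

```bash
cat >> h.py <<'E'
def sh(p,yaw=0.3):
    s=state();R=s['tool_rot']
    from scipy.spatial.transform import Rotation as Q
    G=np.array([[1,0,0],[0,-1,0],[0,0,-1.]]);Y=Q.from_euler('z',yaw,degrees=True).as_matrix()
    print('shift',(R.T@(np.array(p)-s['tcp_pos'])*1e3).round(1),'rot',np.degrees(Q.from_matrix(R.T@Y@G).as_rotvec()).round(2),'clock',s['clock'])
E
python3 -c "
from h import *
sh([.5407,-.1246,.16])"
```

```text
shift [ 477.2 -391.2   89.9] rot [-1.100e-01  1.000e-02  1.739e+01] clock 0.1
```

Request:
servo_tool(
  rows=[
    [[477,-391,90,-0.1,0,17.4,1],[477,-391,90,-0.1,0,17.4,1],[477,-391,90,-0.1,0,17.4,1],[477,-391,90,-0.1,0,17.4,1],[477,-391,90,-0.1,0,17.4,1],[477,-391,90,-0.1,0,17.4,1],[477,-391,90,-0.1,0,17.4,1],[477,-391,90,-0.1,0,17.4,1],[477,-391,90,-0.1,0,17.4,1],[477,-391,90,-0.1,0,17.4,1],[477,-391,90,-0.1,0,17.4,1],[477,-391,90,-0.1,0,17.4,1]],
  ],
)

```text
clock: 1.6
tcp_pos: [0.5403, -0.1255, 0.1598]
tool_rot: [[1.0, 0.006, -0.001], [0.006, -1.0, -0.002], [-0.001, 0.002, -1.0]]
wrist_force: [-0.7, 0.8, 0.2]
opening: 0.0857
grip_force: 0.0
```

```bash
python3 - <<'E'
from h import *
import cv2
sh([.5407,-.1246,.068])
p,d=grab_frame('wrist');cv2.imwrite('pics/w1.png',cv2.resize(p,(800,600),interpolation=cv2.INTER_CUBIC))
E
```

```text
shift [ 0.5 -1.  91.8] rot [0.11 0.06 0.06] clock 1.6
```

View pics/w1.png

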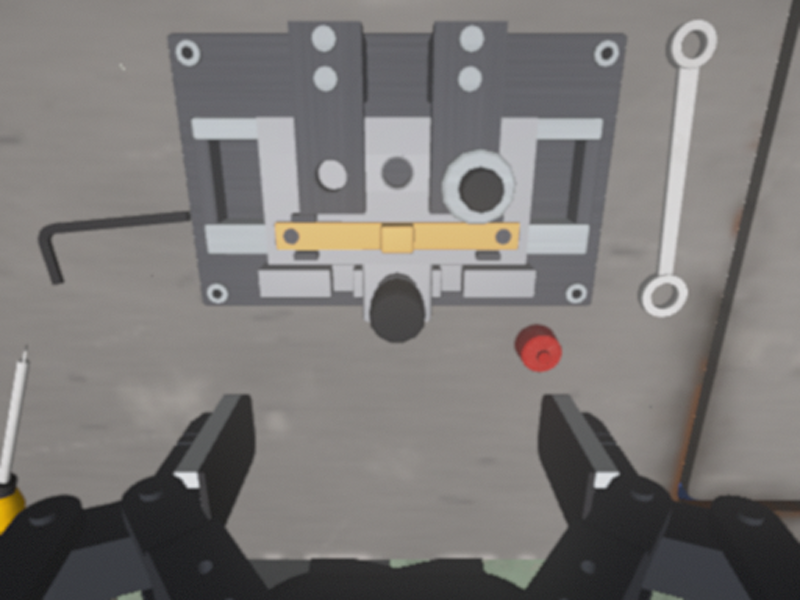

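The wrist view shows the knob top at about (397,315) and the button top at (482,190), in the enlarged 800x600 picture. The fingers will straddle the knob without touching the red cap.

```bash
python3 - <<'E'
from h import *
print(ray('wrist',(397.5)*.64-.5,315.5*.64-.5,.075),ray('wrist',482.5*.64-.5,190.5*.64-.5,.104))
E
```

```text
[ 0.54270956 -0.1260719   0.075     ] [ 0.60169614 -0.15577499  0.104     ]
```

Request:
servo_tool(
  rows=[
    [[1,-0.3,50,0,0,0,1],[1,-0.3,85,0,0,0,1],[1,-0.3,92,0,0,0,1],[1,-0.3,92,0,0,0,1],[1,-0.3,92,0,0,0,-1],[1,-0.3,92,0,0,0,-1],[1,-0.3,92,0,0,0,-1],[1,-0.3,92,0,0,0,-1],[1,-0.3,92,0,0,0,-1],[1,-0.3,92,0,0,0,-1],[1,-0.3,92,0,0,0,-1],[1,-0.3,92,0,0,0,-1]],
  ],
  newtons=40,
)

```text
clock: 3.15
tcp_pos: [0.5423, -0.1255, 0.0692]
tool_rot: [[1.0, 0.005, 0.001], [0.005, -1.0, -0.002], [0.001, 0.002, -1.0]]
wrist_force: [-2.6, -1.0, 6.1]
opening: 0.0248
grip_force: 39.1
```

Request:
servo_tool(
  rows=[
    [[0,0,-4,0,0,0,-1],[0,0,-8,0,0,0,-1],[0,0,-11,0,0,0,-1],[0,0,-11,0,0,0,-1],[0,0,-11,0,0,0,-1]],
  ],
)

```text
clock: 3.78
tcp_pos: [0.5423, -0.1254, 0.0789]
tool_rot: [[1.0, 0.005, 0.001], [0.005, -1.0, -0.002], [0.001, 0.002, -1.0]]
wrist_force: [6.4, -1.2, -8.6]
opening: 0.0245
grip_force: 39.6
```

Request:
servo_tool(
  rows=[
    [[0,0,-1.3,0,0,0,-1],[0,0,-1.3,0,0,0,-1],[0,5,-1.3,0,0,0,-1],[0,10,-1.3,0,0,0,-1],[0,10,-1.3,0,0,0,-1]],
  ],
)

```text
clock: 4.4
tcp_pos: [0.5423, -0.1355, 0.0801]
tool_rot: [[1.0, 0.005, 0.001], [0.005, -1.0, -0.002], [0.001, 0.002, -1.0]]
wrist_force: [6.7, -1.0, -8.0]
opening: 0.0241
grip_force: 39.8
```

It slides freely. Next: the remaining 20 mm, then lower the knob.

Request:
servo_tool(
  rows=[
    [[0,7,0,0,0,0,-1],[0,14,0,0,0,0,-1],[0,20,0,0,0,0,-1],[0,20,0,0,0,0,-1],[0,20,0,0,0,0,-1],[0,20,4,0,0,0,-1],[0,20,8,0,0,0,-1],[0,20,11,0,0,0,-1],[0,20,11,0,0,0,-1],[0,20,11,0,0,0,-1]],
  ],
)

```text
clock: 5.65
tcp_pos: [0.5424, -0.1554, 0.0698]
tool_rot: [[1.0, 0.005, 0.001], [0.005, -1.0, -0.002], [0.001, 0.002, -1.0]]
wrist_force: [4.3, -0.6, -3.6]
opening: 0.0246
grip_force: 40.4
```

Request:
servo_tool(
  rows=[
    [[0,0,0,0,0,0,1],[0,0,0,0,0,0,1],[0,0,0,0,0,0,1],[0,0,0,0,0,0,1],[0,0,-40,0,0,0,1],[0,0,-100,0,0,0,1],[0,0,-100,0,0,0,1],[0,0,-100,0,0,0,1]],
  ],
)

```text
clock: 6.65
tcp_pos: [0.5418, -0.1553, 0.1699]
tool_rot: [[1.0, 0.005, 0.001], [0.005, -1.0, -0.002], [0.001, 0.002, -1.0]]
wrist_force: [0.4, 0.6, -0.4]
opening: 0.0855
grip_force: 0.0
```

```bash
python3 - <<'E'
from h import *
import cv2
s=state()
p,d=grab_frame('wrist');cv2.imwrite('pics/w2.png',cv2.resize(p[60:240,130:370],(800,600),interpolation=cv2.INTER_CUBIC));np.save('pics/w2.npy',d)
q,d2=grab_frame('side');cv2.imwrite('pics/s2.png',cv2.resize(q[205:310,200:335],None,fx=5,fy=5,interpolation=cv2.INTER_CUBIC))
print(s['clock'],s['tcp_pos'],s['opening'],s['wrist_force'])
E
```

```text
6.65 [ 0.54179814 -0.1552703   0.16986946] 0.08553551080514991 [ 0.44321091  0.60445724 -0.39166407]
```

View pics/w2.png

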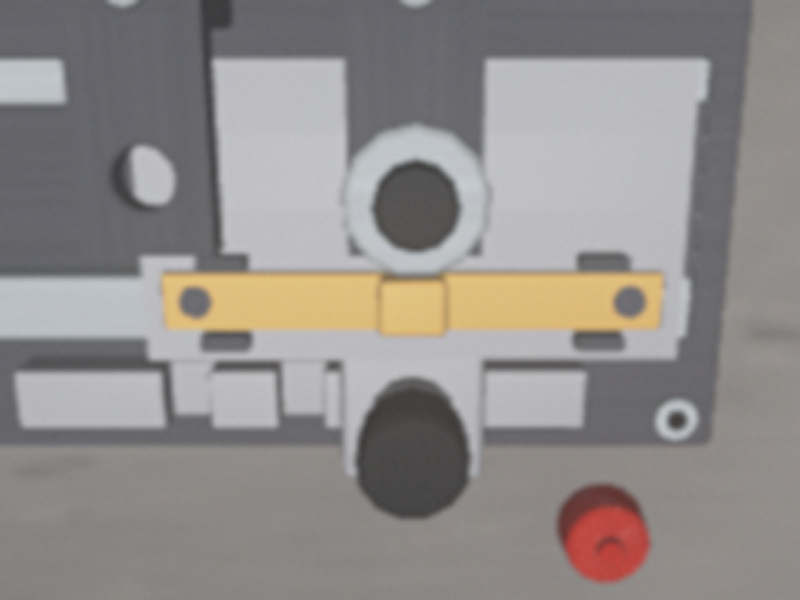

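View pics/s2.png

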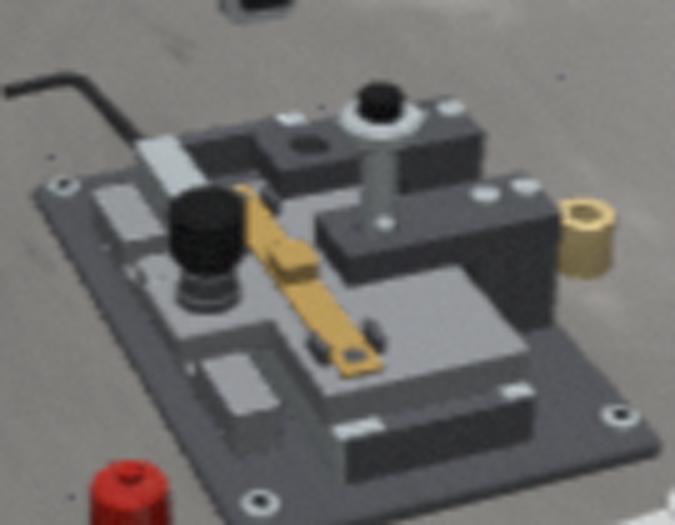

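The knob (413,470 in the crop) is now in line with the button (416,206), and the side view shows it seated. I'll check the knob height by depth.

```bash
python3 - <<'E'
from h import *
d=np.load('pics/w2.npy');s=state();c=get_calibration('wrist');K=c['camera_matrix'];M=c['tool_from_camera']
for u,v in [(253.4,201.0),(254.5,121.8)]:
    z=np.median(d[int(v)-3:int(v)+4,int(u)-3:int(u)+4]);X=np.linalg.solve(K,[u,v,1])*z
    print(s['tool_rot']@(M[:3,:3]@X+M[:3,3])+s['tcp_pos'])
print(ray('wrist',253.4,201,.075),ray('wrist',254.5,121.8,.104))
sh([.6013,-.1552,.17])
E
```

```text
[ 0.53942522 -0.15428364  0.07300346]
[ 0.60049615 -0.15461671  0.10264943]
[ 0.54020888 -0.15428017  0.075     ] [ 0.60067234 -0.1546116   0.104     ]
shift [60.7  0.7 -2.3] rot [ 0.04  0.16 -0.01] clock 6.75
```

Knob is down and aligned with the pin. Next: shut the fingers and go above the button.

Request:
servo_tool(
  rows=[
    [[59.5,0.2,0,0,0,0,-1],[59.5,0.2,0,0,0,0,-1],[59.5,0.2,0,0,0,0,-1],[59.5,0.2,0,0,0,0,-1],[59.5,0.2,25,0,0,0,-1],[59.5,0.2,42,0,0,0,-1],[59.5,0.2,42,0,0,0,-1]],
  ],
)

```text
clock: 7.62
tcp_pos: [0.5994, -0.1548, 0.1257]
tool_rot: [[1.0, 0.005, -0.004], [0.005, -1.0, -0.001], [-0.004, 0.0, -1.0]]
wrist_force: [0.3, -0.0, 0.3]
opening: 0.0001
grip_force: 0.0
```

Request:
servo_tool(
  rows=[
    [[1,0,4,0,0,0,-1],[1,0,8,0,0,0,-1],[1,0,12,0,0,0,-1],[1,0,16,0,0,0,-1],[1,0,18,0,0,0,-1],[1,0,18,0,0,0,-1]],
  ],
)

```text
clock: 8.38
tcp_pos: [0.603, -0.1554, 0.1098]
tool_rot: [[1.0, 0.005, 0.002], [0.005, -1.0, -0.002], [0.002, 0.002, -1.0]]
wrist_force: [1.2, -0.9, 1.9]
opening: 0.0002
grip_force: 0.9
```

Request:
servo_tool(
  rows=[
    [[-1.5,0,4,0,0,0,-1],[-1.5,0,8,0,0,0,-1],[-1.5,0,12,0,0,0,-1],[-1.5,0,16,0,0,0,-1],[-1.5,0,20,0,0,0,-1],[-1.5,0,22,0,0,0,-1],[-1.5,0,22,0,0,0,-1]],
  ],
)

```text
clock: 9.25
tcp_pos: [0.6012, -0.1554, 0.0881]
tool_rot: [[1.0, 0.005, 0.001], [0.005, -1.0, -0.002], [0.001, 0.002, -1.0]]
wrist_force: [-0.7, -0.2, 2.7]
opening: 0.0001
grip_force: 1.0
```

Request:
servo_tool(
  rows=[
    [[0,0,1,0,0,0,-1],[0,0,2,0,0,0,-1],[0,0,3,0,0,0,-1],[0,0,3,0,0,0,-1]],
  ],
)

```text
clock: 9.75
tcp_pos: [0.6035, -0.1561, 0.0876]
tool_rot: [[1.0, 0.005, 0.006], [0.005, -1.0, -0.003], [0.006, 0.003, -1.0]]
wrist_force: [1.6, -0.3, 1.6]
opening: 0.0003
grip_force: 0.9
```

```bash
python3 - <<'E'
from h import *
import cv2
q,d2=grab_frame('side');cv2.imwrite('pics/s3.png',cv2.resize(q[180:310,190:350],None,fx=4.6,fy=4.6,interpolation=cv2.INTER_CUBIC))
s=state();print(s['clock'],s['tcp_pos'],s['wrist_force'],s['wrist_torque'],s['joint_torque'],s['dq'])
E
```

```text
9.8 [ 0.60310444 -0.1559473   0.08694662] [ 0.02606001 -0.59376263  4.63312422] [-0.02790973 -0.12280364  0.0298796 ] [-2.61392654e-02 -4.55973816e+01 -2.88216501e+01 -2.92448653e-02
  2.70445375e-01  1.92572902e-04] [-6.84428635e-04  5.46961448e-03  1.17473980e-02 -9.42421547e-04
 -6.16619622e-03  8.36162897e-05]
```

View pics/s3.png

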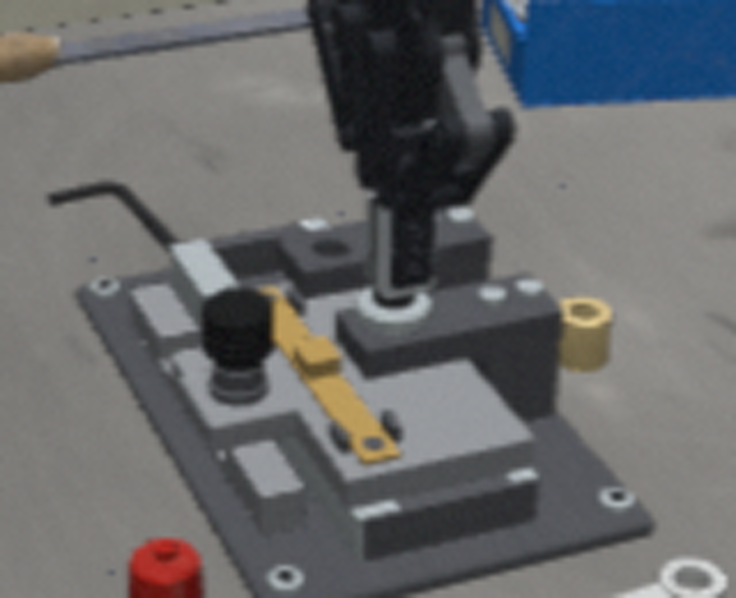

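The picture shows the pin head on or near the bracket, at (395,300), under the shut fingers. The arm is compliant and lags, so I'll press a little further.

Request:
servo_tool(
  rows=[
    [[-1,0,2,0,0,0,-1],[-1,0,3,0,0,0,-1],[-1,0,4,0,0,0,-1],[-1,0,4,0,0,0,-1],[-1,0,4,0,0,0,-1],[-1,0,4,0,0,0,-1]],
  ],
)

```text
clock: 10.55
tcp_pos: [0.6052, -0.1568, 0.0857]
tool_rot: [[1.0, 0.005, 0.012], [0.005, -1.0, -0.005], [0.012, 0.005, -1.0]]
wrist_force: [5.0, -2.1, 20.5]
opening: 0.0
grip_force: 11.5
```

The tip is at 67 mm with 20 N on it: pin home and button in. I'll let go straight up.

Request:
servo_tool(
  rows=[
    [[0,0,-5,0,0,0,-1],[0,0,-15,0,0,0,-1],[0,0,-50,0,0,0,-1],[0,0,-100,0,0,0,-1],[-60,0,-100,0,0,0,-1],[-60,0,-100,0,0,0,-1],[-60,0,-100,0,0,0,-1]],
  ],
)

```text
clock: 11.42
tcp_pos: [0.5391, -0.1553, 0.1799]
tool_rot: [[1.0, 0.005, -0.001], [0.005, -1.0, -0.001], [-0.001, 0.001, -1.0]]
wrist_force: [0.8, 0.0, -0.5]
opening: 0.0001
grip_force: 0.0
```

```bash
python3 - <<'E'
from h import *
import cv2
s=state();p,d=grab_frame('wrist');q,d2=grab_frame('side')
a=cv2.resize(p[60:240,130:370],(400,300),interpolation=cv2.INTER_CUBIC);b=cv2.resize(q[215:294,210:315],(400,300),interpolation=cv2.INTER_CUBIC)
cv2.imwrite('pics/end.png',np.hstack([a,b]));np.save('pics/e.npy',d)
# height map
c=get_calibration('wrist');K=c['camera_matrix'];M=c['tool_from_camera']
v,u=np.mgrid[:384,:512];X=np.stack([(u-K[0,2])/K[0,0]*d,(v-K[1,2])/K[1,1]*d,d],-1)
W=(X@M[:3,:3].T+M[:3,3])@s['tool_rot'].T+s['tcp_pos']
def near(x,y,r):
    m=(np.hypot(W[...,0]-x,W[...,1]-y)<r)&(d>0);return np.percentile(W[m][:,2],[20,50,90]).round(4),m.sum()
print(s['clock'],s['tcp_pos'],s['wrist_force']);print('btn',near(.6005,-.155,.005),'knob',near(.5405,-.155,.008),'head',near(.6005,-.144,.002),near(.6005,-.166,.002))
E
```

```text
11.425 [ 0.53911784 -0.15529667  0.17993591] [ 0.83765933  0.04702482 -0.45942708]
btn (array([0.0713, 0.072 , 0.0728]), np.int64(160)) knob (array([0.0752, 0.1988, 0.2245]), np.int64(1143)) head (array([0.0636, 0.064 , 0.065 ]), np.int64(24)) (array([0.0634, 0.0639, 0.0646]), np.int64(22))
```

View pics/end.png

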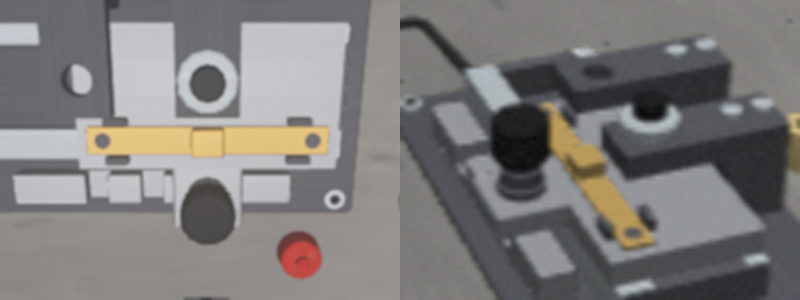

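The picture shows the pin head sitting on the bracket, with the button standing 8 mm above it at 72 mm, so it is home and out. The knob is down, nothing else has moved, and the arm is clear.

```bash
python3 -c "
from bench import *
print(hand_in())"
```

```text
the job is handed in; nothing more can be done
None
```

The job is handed in at about 11.4 s on the clock: the carriage is in the notch under the pin with the knob down, the pin is home with its button sprung back out at 72 mm, and the small things look undisturbed; no verdict came back from the hand-in.

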